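# Clear the sawing board and blow it off

## Robot

A 6-joint arm with a two-finger parallel gripper is mounted at the origin on a cart in front of the work surface, level with it; the furniture and walls round the work are solid. World frame = base frame: x ahead of the robot, y to its left, z up, the work surface at z = 0. Lengths are in m, angles in rad, forces in N, time in s.
With the tool pointing down it reaches from about 0.2 to 0.875 m from the base axis. Payload 3.4 kg.
Tool frame: the origin (TCP) lies on the centre line of the jaws, within the pads' length; the fingertips stand 8 mm ahead of it and the grasp point (between the pads) lies 11 mm behind it; z points along the fingers, y is the line along which they close (so a half turn about z gives the same grasp; the last joint's range is limited). The gripper opens to 94 mm and grips with 3 to 60 N. Pads are 16 mm wide; open, the fingers measure 119 mm over their backs; the gripper's body (75 mm by 177 mm) begins 78 mm behind the grasp point.
Start: joints at [-1.267, 0.276, 1.505, -0, 1.361, -0.121], TCP at [0.237, -0.524, 0.213] pointing down, gripper open.
Joint ranges: [-2.89, 2.89], [-0.75, 2.08], [0.22, 2.7], [-1.18, 4.32], [0.11, 2.71], [-2.7, 2.7]. Speed limits (rad/s): [2.57, 2.57, 3.14, 3.14, 3.14, 3.14].

## Interface

Orientations are given as a rotation vector (axis times angle).
In Python, from rig import get_obs, capture, camera_model, finish_job gives the robot as it stands.
- The arm moves only by the shell command python3 -m jog 'ROWS' [OPENING] [FORCE]. ROWS is JSON, one flat list of numbers, 6 for each row, row after row: the shift along the world's x, y, z in m, then the turn, a rotation vector about the world's x, y, z in degrees. In form: [tx, ty, tz, rx, ry, rz, tx, ty, tz, rx, ry, rz, ...]. A call has 1 to 20 rows; each row shifts and turns the commanded pose from where the row before left it; what a row does not reach is not made up. A row lasts 1/8 s, in which the tool goes at most 62.5 mm and 10.7 degrees, less where a joint would pass 70% of its speed; a pose out of reach is approached as far as the arm can. A call with a gripper value outside its range is refused whole. OPENING is the finger opening in m, from 0 to 0.094, set as the call begins (- or left out, the last holds). The fingers move at their own pace and stop on an object; FORCE is the grip in N (left out, the last holds). Time passes only in rows, so rows that do not move let the fingers close. It gives the time, the measured TCP pose, the force, the opening and the grip force at its end, in the units of the state.
- get_obs(): the state, without advancing time (a new reading comes with each control period).
- capture(name): name is "scene" or "top" or "wrist"; returns the picture (420x560x3 uint8, red, green, blue); there is no depth.
- camera_model(name): a dict with "fx", "fy", "cx", "cy" (pixels), "rvec" (rotation vector, rad) and "tvec" (3), from world to camera coordinates, as OpenCV has them. Camera axes: x right, y down, z forward; pixel columns grow to the right and rows downward; lengths in m; the calibration is good to about 2 mm. A picture is of the moment at which its call begins: read the wrist's pose just before it. camera_model takes no time and is no camera call; for the wrist camera it gives the pose at the moment of the call.
- finish_job(): hands the job in; it is judged then, once.
The state is a dict: "clock": time; "q": joint angles; "qvel": joint speeds; "joint_torque": joint torques, N m; "tcp_pos": TCP position; "orientation": TCP orientation; "contact_force": force on the tool from outside, world axes, zero at the start; "wrist_torque": the same for the moment, N m; "grip_width": finger opening in m; "grasp_force": force on a finger pad.
Only numpy, scipy, OpenCV 4.12 (cv2) and the standard library are available. Lean on these libraries where they do the work, as an engineer would, in place of code of your own. Each camera call takes 0.05 s, during which the arm holds its last target. There are 200 camera calls.

## Task

Clear the sawing board for the next job: put all the wood offcuts lying on it into the grey scrap bin and, before or after that, move the chip guard from its wooden stand to the steel holder behind the board: set its foot in the groove with the top leaning towards you, then straighten it so that its top corners go in under the two hooks and it rests back against the uprights. Once the offcuts and the guard are all in place, squeeze the trigger lever of the fixed blow gun fully, hold it for about a second and let it spring back. The sanding block on the board and the other tools are not scrap: leave them where they are.

Things in the scene. Friction and masses are not known exactly. Their poses are not given: they have to be found in the camera images.
- mid_long (a point): long wood offcut, 45 x 130 x 30 mm, lying flat; may be absent (None). Point: its centre, half-way up (15 mm over its underside). Axes: x across its 45 mm width, y along its length, z up
- mid_wide_a (a point): flat brown wood offcut, 60 x 90 x 22 mm, lying flat; may be absent. Point: its centre, 11 mm over its underside; x across its 60 mm width, y along its length, z up
- mid_wide_b (a point): a second offcut just like the other flat brown one, 60 x 90 x 22 mm; may be absent. Point and axes the same
- mid_step_a (a point): small pale wood offcut with a step (rebate) sawn into one end, 40 x 70 x 30 mm (16 mm high over the last 25 mm at its +y end); may be absent. Point: its centre, 15 mm over its underside; x across its 40 mm width, y along its length, z up. Grip it across its width
- mid_step_b (a point): a second small stepped offcut just like the other; may be absent. Point and axes the same
- scrap_bin: fixed open grey sheet-metal bin, 240 (x) x 170 (y) mm outside, 120 mm high, walls and floor 4 mm, rim bar 3 mm in radius. Origin: centre of its underside on the bench; x along its long side, z up
- saw_board: fixed plywood sawing board, 210 (x) x 380 (y) x 12 mm, on which the offcuts and the sanding block start. Origin: centre of its underside. Behind it, between blow gun and holder, a tall square post stands at the back of the bench, its front 0.76 m from the robot: draw the arm in before swinging across
- guard: loose chip guard, 160 g: aluminium panel 130 wide (y) x 84 high (z) x 6 mm thick (x), with a wooden grip tab amid its top edge, 16 thick (x), 36 wide (y), from 66 to 108 mm over the foot. Origin: centre of its lower edge. It starts in its stand, top leaning about 0.25 rad towards the robot. Front and back are alike
- guard_grip (a point): centre of the guard's grip tab, 90 mm over the foot along the guard's z; same axes as the guard
- guard_foot (a point): centre of the guard's lower edge; same axes as the guard
- guard_top (a point): centre line of the guard 84 mm over its foot, level with the panel's top corners; same axes as the guard
- stand: fixed wooden stand with a groove in which the guard starts, about 62 x 150 mm, 65 mm high. Origin: centre of its underside; the guard leans to its -x side
- holder: fixed dark steel guard holder, base 60 x 160 mm, 110 mm high, leaning back (to its +x) 0.10 rad. Origin: centre of its underside; y along the groove, front (-x) to the robot. Groove 14 mm wide, 150 long, front lip 7 high. Two uprights 61 mm either side of the middle end in hooks reaching 10 mm beyond the seated panel's front face, underside 89 mm over the groove floor
- holder_seat (a point): point on the groove floor where the guard's foot belongs when it rests on the uprights, 0.10 rad back of vertical; the groove reaches 11 mm in front of it and 3 mm behind. Axes as the holder's, level. The guard cannot be lowered in upright: it goes in leaning 0.2 to 0.35 rad forward of vertical, then turns back about its foot
- gun_squeeze (a point): where to squeeze the fixed blow gun, 55 mm over the bench: middle of gun body plus pressed lever. x along the gun (nozzle to -x), y across it (lever on the +y side), z up. The body is a tube of 24 mm diameter along x, its far side 18 mm to -y of this point; the lever is 18 mm high, its outer face 34 mm to +y when free, 19 mm when pressed
- trigger (a joint): blow gun's trigger lever, rad: 0 = free, 0.25 = fully squeezed against the gun; hinged near the nozzle end, sprung: about 4 N at the squeezing point to start it and 8 N to hold it fully in; springs back when released
- sanding_block: loose cork sanding block in brown abrasive, 64 x 112 x 36 mm, among the offcuts on the board; not scrap, must stay. Origin: centre of its underside
- try_square: loose try square, 184 x 115 x 17 mm, on the bench in front of the board; must stay. Origin: middle of its underside

How it is judged:
On the way, in this order (a step that is already met when the one before it is completed fails the run):
1. all offcuts are in the scrap bin and the chip guard stands in its holder, foot in the groove and top back under the hooks (x of mid_long in the frame of scrap_bin between -0.118 and 0.118 m and y of mid_long in the frame of scrap_bin between -0.083 and 0.083 m and z of mid_long in the frame of scrap_bin between 0 and 0.115 m and x of mid_wide_a in the frame of scrap_bin between -0.118 and 0.118 m and y of mid_wide_a in the frame of scrap_bin between -0.083 and 0.083 m and z of mid_wide_a in the frame of scrap_bin between 0 and 0.115 m and x of mid_wide_b in the frame of scrap_bin between -0.118 and 0.118 m and y of mid_wide_b in the frame of scrap_bin between -0.083 and 0.083 m and z of mid_wide_b in the frame of scrap_bin between 0 and 0.115 m and x of mid_step_a in the frame of scrap_bin between -0.118 and 0.118 m and y of mid_step_a in the frame of scrap_bin between -0.083 and 0.083 m and z of mid_step_a in the frame of scrap_bin between 0 and 0.115 m and x of mid_step_b in the frame of scrap_bin between -0.118 and 0.118 m and y of mid_step_b in the frame of scrap_bin between -0.083 and 0.083 m and z of mid_step_b in the frame of scrap_bin between 0 and 0.115 m and distance between guard_foot and holder_seat below 0.018 m and x of guard_top in the frame of holder above -0.002 m and angle between guard's own z axis and vertical below 0.26 rad and angle between the y axis of guard and the y axis of holder, either way round below 0.12 rad), for 0.3 s.
2. the blow gun's trigger is squeezed fully (over 0.18 rad) and held (value of joint trigger above 0.18 rad), for 0.4 s.
3. the trigger is let go and has sprung back (value of joint trigger below 0.04 rad), for 0.2 s.
At the end, for the whole second after the job is handed in: every offcut lies in the bin, centre below the rim; the guard's foot is within 18 mm of the seat, in line with the groove to 0.12 rad, top under the hooks, within 0.26 rad of vertical; trigger free (under 0.04 rad); sanding block and square within 45 mm of their starts; all at rest (all of step 1 and linear speed of each of scrap_long, scrap_wide_a, scrap_wide_b, scrap_step_a, scrap_step_b, guard below 0.03 m/s and value of joint trigger below 0.04 rad and distance of each of sanding_block, try_square from where it was at the start of the episode below 0.045 m); the robot touches nothing.
It fails at once if the sanding block is moved more than 60 mm (distance of sanding_block from where it was at the start of the episode above 0.06 m).
It fails at once if the try square is moved more than 60 mm (distance of try_square from where it was at the start of the episode above 0.06 m).
Of scrap_long, scrap_wide_a, scrap_wide_b, scrap_step_a, scrap_step_b only 4 to 5 are there at a start; the rules pass over those that are not, and their reading is None.
At some moment in a run one of scrap_long, scrap_wide_a, scrap_wide_b, scrap_step_a, scrap_step_b may be knocked a few centimetres aside while the robot is not near it.
It also fails if it takes over 208 s, if anything falls off the work surface, if the arm or the gripper's body presses on something with over 40 N, if the wrist force passes 120 N, or if a joint passes its speed limit or range.

## Working session

There is one attempt and no reset: what is moved stays moved. The work goes in short steps, Python scripts to look and compute and a shell command to move; the robot and the scene stay as the last step left them, time stands still between calls to the robot, and variables do not carry over. Pictures are saved under pics/ and viewed, at most 14 in all, crops included, and the job is handed in when it is done.

```bash
ls; mkdir -p pics; python3 - <<'E'
from rig import *
import cv2
for n in("top","scene"):
    cv2.imwrite(f"pics/{n}0.png",cv2.resize(capture(n)[:,:,::-1],(800,600),interpolation=cv2.INTER_CUBIC)); print(n,camera_model(n))
print(get_obs())
E
```

```text
pics
top {'fx': 403.2454563269955, 'fy': 403.2454563269955, 'cx': 284.89739353733336, 'cy': 204.96298981462618, 'rvec': array([ 2.22092323, -2.16225002,  0.06434666]), 'tvec': array([-0.02389311,  0.5026567 ,  1.26432756])}
scene {'fx': 413.253421036929, 'fy': 413.253421036929, 'cx': 280.0459694455272, 'cy': 211.96321503611316, 'rvec': array([ 0.64105141, -2.66757118,  1.13608313]), 'tvec': array([0.46110703, 0.23829258, 1.06322167])}
{'clock': 0.1, 'q': array([-1.26700313e+00,  2.76484400e-01,  1.50595644e+00,  7.33033145e-06,
        1.36071318e+00, -1.21022080e-01]), 'qvel': array([-1.01631696e-03, -3.48182802e-04, -3.38273320e-03, -8.26084282e-05,
       -2.22802322e-03,  1.67203473e-03]), 'joint_torque': array([ 1.52516674e-03, -4.05455339e+01, -2.37778473e+01,  7.03041907e-02,
        2.99454737e-02, -4.43005683e-05]), 'tcp_pos': array([ 0.23682869, -0.52343477,  0.21273821]), 'orientation': array([-3.06946904e+00, -6.61961553e-01,  2.12500615e-04]), 'contact_force': array([ 0.38049395,  0.60028829, -0.49641046]), 'wrist_torque': array([-0.00712967,  0.04095315,  0.04679859]), 'grasp_force': 0.0, 'grip_width': 0.09413260672428475}
```

View pics/top0.png

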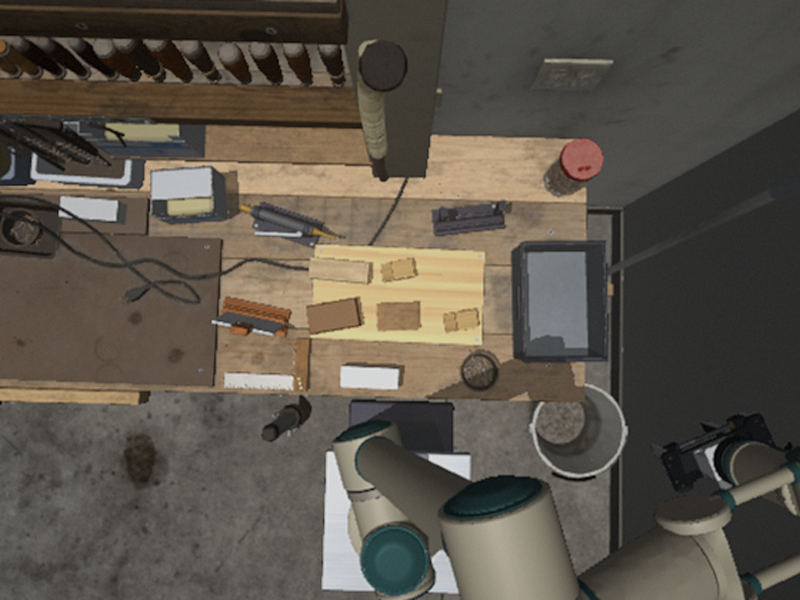

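View pics/scene0.png

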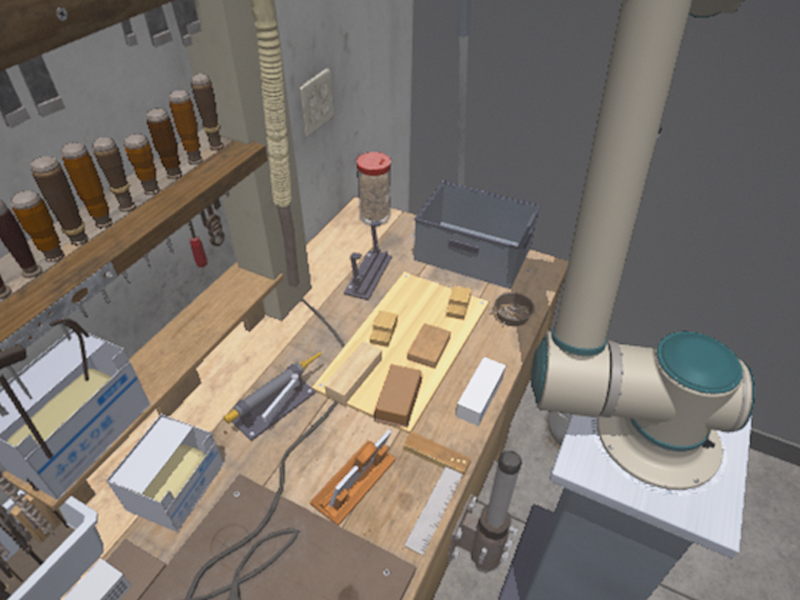

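The top view shows, in 800x600 px: the long offcut at (340,271), step offcuts at (399,269) and (462,320), one wide offcut at (398,316), and the sanding block, which is larger, at (333,316). The bin is at (560,300), the holder at (470,217), the guard and stand at (254,315), and the gun at (290,222).

```bash
cat > h.py <<'E'
from rig import *
import numpy as np, cv2
from scipy.spatial.transform import Rotation as R
def p2w(cam,uv,z,s=800/560,off=(0,0)):
    "picture px (scale s, crop offset in raw px) -> world point at height z"
    m=camera_model(cam) if isinstance(cam,str) else cam
    u=np.array(uv,float)/s+np.array(off); Rm=R.from_rotvec(m['rvec']).as_matrix()
    d=Rm.T@np.array([(u[0]-m['cx'])/m['fx'],(u[1]-m['cy'])/m['fy'],1]); c=-Rm.T@m['tvec']
    return c+d*(z-c[2])/d[2]
def w2p(cam,P,s=800/560,off=(0,0)):
    m=camera_model(cam) if isinstance(cam,str) else cam
    K=np.array([[m['fx'],0,m['cx']],[0,m['fy'],m['cy']],[0,0,1]])
    p=cv2.projectPoints(np.array(P,float).reshape(-1,1,3),m['rvec'],m['tvec'],K,None)[0][:,0]
    return (p-np.array(off))*s
def tri(c1,u1,c2,u2,s=800/560):
    A=[];b=[]
    for c,u in((c1,u1),(c2,u2)):
        p0=p2w(c,u,0,s);p1=p2w(c,u,.3,s);d=(p1-p0)/np.linalg.norm(p1-p0);M=np.eye(3)-np.outer(d,d);A.append(M);b.append(M@p0)
    x=np.linalg.lstsq(np.vstack(A),np.hstack(b),rcond=None)[0];return x
E
python3 - <<'E'
from h import *
np.set_printoptions(precision=3,suppress=True)
for n,uv,z in[("long",(340,271),.042),("stepa",(399,269),.042),("stepb",(462,320),.042),("wide",(398,316),.034),("sand",(333,316),.048),("binTL",(514,242),.12),("binTR",(605,242),.12),("binBL",(514,358),.12),("binBR",(605,361),.12),("boardTL",(312,246),.012),("boardTR",(484,252),.012),("boardBR",(484,345),.012),("bBL",(309,339),.012),("holdL",(433,208),.0),("holdBL",(437,236),0),("holdBR",(506,229),0),("standL",(222,297),.065),("standR",(291,310),.065),("sq",(260,380),.0)]: print(n,p2w("top",uv,z)[:2])
print(tri("top",(398,316),"scene",(430,343)))
m=camera_model("wrist");q=get_obs();Rt=R.from_rotvec(q['orientation']).as_matrix();Rc=R.from_rotvec(m['rvec']).as_matrix()
c=-Rc.T@m['tvec'];print("cam in tool",Rt.T@(c-q['tcp_pos']),(Rt.T@Rc.T),m['fx']);print(Rt)
E
```

```text
long [0.545 0.137]
stepa [0.553 0.008]
stepb [ 0.446 -0.131]
wide [0.451 0.008]
sand [0.447 0.148]
binTL [ 0.607 -0.227]
binTR [ 0.612 -0.413]
binBL [ 0.371 -0.231]
binBR [ 0.369 -0.415]
boardTL [0.602 0.205]
boardTR [ 0.599 -0.18 ]
boardBR [ 0.392 -0.184]
bBL [0.395 0.204]
holdL [ 0.698 -0.064]
holdBL [ 0.634 -0.075]
holdBR [ 0.654 -0.23 ]
standL [0.481 0.383]
standR [0.457 0.235]
sq [0.301 0.311]
[0.449 0.007 0.026]
cam in tool [ 0.073  0.    -0.172] [[ 0.    -0.969 -0.247]
 [ 1.     0.    -0.   ]
 [ 0.    -0.247  0.969]] 291.90677432133725
[[ 0.911  0.412 -0.   ]
 [ 0.412 -0.911  0.001]
 [ 0.    -0.002 -1.   ]]
```

```bash
python3 -m jog '[0,0,0.06,0,0,0, 0,0,0.06,0,0,0, 0.02,0.05,0.03,0,0,7, 0.02,0.05,0.03,0,0,7, 0.02,0.05,0,0,0,7, 0.02,0.05,0,0,0,7, 0.02,0.05,0,0,0,7, 0.02,0.05,0,0,0,7, 0.02,0.05,0,0,0,7, 0.02,0.05,0,0,0,7, 0.02,0.05,0,0,0,7, 0,0.02,0,0,0,3, 0,0,0,0,0,0, 0,0,0,0,0,0]'; python3 - <<'E'
from h import *
import pickle
m=camera_model("wrist");im=capture("wrist");pickle.dump(m,open("w1.pkl","wb"))
cv2.imwrite("pics/w1.png",cv2.resize(im[:,:,::-1],(800,600),interpolation=cv2.INTER_CUBIC))
E
```

```text
clock: 1.85
tcp_pos: [0.4168, -0.0546, 0.3933]
orientation: [2.216, 2.226, -0.001]
contact_force: [0.7, 0.6, -0.5]
grip_width: 0.0941
grasp_force: 0.0
```

View pics/w1.png

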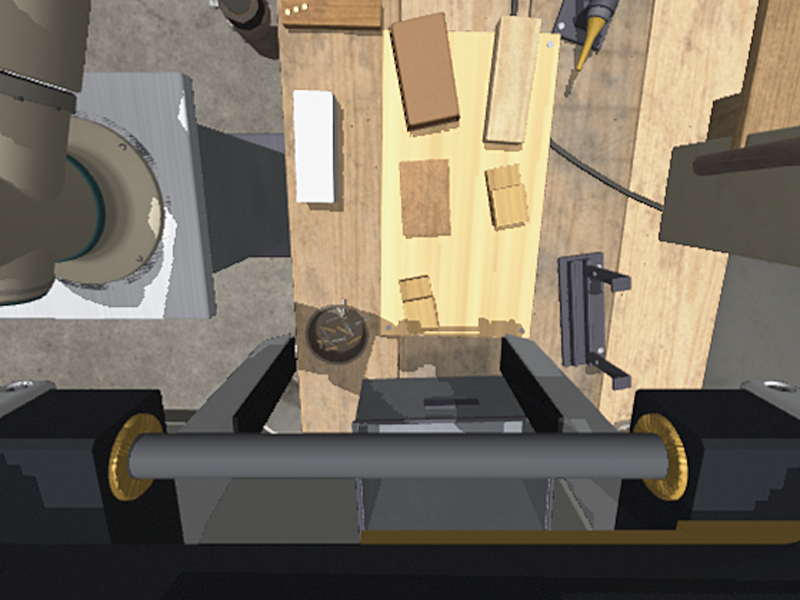

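The wrist view shows the offcut tops clearly: wide at (425,198), step a at (507,197), step b at (419,303), long at (513,80). The sanding block is at (425,70) and the holder at (585,310), hooks to the right.

```bash
python3 - <<'E'
from h import *
import pickle
np.set_printoptions(precision=3,suppress=True)
m=pickle.load(open("w1.pkl","rb"))
def q(n,pts,z):
    P=np.array([p2w(m,p,z)[:2] for p in pts]);c=P.mean(0)
    e=(P[0]+P[1]-P[2]-P[3]);print(n,c,"len",np.linalg.norm(e)/2,"yaw of length from +y, deg ccw",np.degrees(np.arctan2(-e[0],e[1])),"w",np.linalg.norm(P[0]-P[1]))
q("wide",[(400,162),(447,159),(451,233),(403,237)],.034)
q("stepA tall",[(490,191),(522,187),(528,225),(498,229)],.042)
q("stepA low",[(486,170),(519,166),(522,187),(490,191)],.028)
q("stepB tall",[(404,300),(432,296),(439,326),(409,331)],.042)
q("stepB low",[(399,280),(428,275),(432,296),(404,300)],.028)
q("long",[(500,17),(541,17),(522,144),(485,141)],.042)
q("sand",[(391,20),(441,13),(459,120),(408,130)],.048)
for n,u,z in [("pad a",(265,385),.385),("binfrontL",(357,423),.12),("binR",(526,418),.12)]: print(n,p2w(m,u,z))
print(w2p(m,[[.4168,-.0546,.3853]]))
E
```

```text
wide [0.452 0.009] len 0.08994903747795155 yaw of length from +y, deg ccw 3.9876050628077873 w 0.057043689001250515
stepA tall [ 0.556 -0.001] len 0.047073539271319395 yaw of length from +y, deg ccw 14.586383466948021 w 0.03882247088608048
stepA low [0.55  0.034] len 0.025707304116825792 yaw of length from +y, deg ccw 13.606362417256545 w 0.040615235487493906
stepB tall [ 0.449 -0.136] len 0.04238357180003763 yaw of length from +y, deg ccw 11.739503971737125 w 0.03658870381800592
stepB low [ 0.443 -0.105] len 0.028474086770598164 yaw of length from +y, deg ccw 12.974122495680673 w 0.038603297648067074
long [0.548 0.14 ] len 0.13103645195415123 yaw of length from +y, deg ccw -4.3241086247857785 w 0.04528728681350759
sand [0.448 0.148] len 0.11259151274615131 yaw of length from +y, deg ccw 11.263396212111852 w 0.054927008406865485
pad a [ 0.356 -0.071  0.385]
binfrontL [ 0.371 -0.25   0.12 ]
binR [ 0.572 -0.243  0.12 ]
[[394.169 353.086]]
```

```bash
python3 -m jog '[0.023,0.009,-0.049,0,0,2.5, 0.023,0.009,-0.049,0,0,2.5, 0.023,0.009,-0.049,0,0,2.5, 0.023,0.009,-0.049,0,0,2.5, 0.023,0.009,-0.049,0,0,2, 0.023,0.009,-0.049,0,0,2, 0,0,-0.025,0,0,0, 0,0,-0.025,0,0,0, 0,0,-0.025,0,0,0, 0,0,0,0,0,0, 0,0,0,0,0,0]' 0.065 20; python3 -m jog '[0,0,0,0,0,0, 0,0,0,0,0,0, 0,0,0,0,0,0, 0,0,0,0,0,0, 0,0,0.06,0,0,0]' 0 20
```

```text
clock: 3.28
tcp_pos: [0.5556, -0.0008, 0.0251]
orientation: [1.928, 2.479, 0.001]
contact_force: [0.6, 0.2, 0.4]
grip_width: 0.0649
grasp_force: 0.0
clock: 3.9
tcp_pos: [0.5512, 0.0006, 0.0811]
orientation: [-1.921, -2.474, 0.008]
contact_force: [0.7, 0.4, -0.3]
grip_width: 0.0403
grasp_force: 20.0
```

```bash
python3 -m jog '[0,-0.01,0.05,0,0,0, -0.01,-0.04,0.04,0,0,0, -0.011,-0.054,0,0,0,-2.8, -0.011,-0.054,0,0,0,-2.8, -0.011,-0.054,0,0,0,-2.8, -0.011,-0.054,0,0,0,-2.8, -0.011,-0.054,0,0,0,-2.8, 0,0,-0.035,0,0,0, 0,0,-0.035,0,0,0, 0,0,0,0,0,0]'; python3 -m jog '[0,0,0,0,0,0, 0,0,0,0,0,0, 0,0,0,0,0,0, 0,0,0.035,0,0,0, 0,0,0.035,0,0,0]' 0.065; cat > chk.py <<'E'
from h import *
import sys
a=cv2.imread("pics/top0.png").astype(int);im=cv2.resize(capture("top")[:,:,::-1],(800,600),interpolation=cv2.INTER_CUBIC);cv2.imwrite("pics/topn.png",im)
for n,u,v in[("long",340,271),("stepa",399,269),("stepb",462,320),("wide",398,316),("sand",333,316),("guard",254,315),("square",275,370)]:
    d=np.abs(a-im).max(2)[v-22:v+23,u-30:u+31];print(n,d.mean().round(1),(d>40).mean().round(2))
E
python3 chk.py
```

```text
clock: 5.15
tcp_pos: [0.4879, -0.3184, 0.1017]
orientation: [-2.21, -2.223, 0.001]
contact_force: [0.0, -0.0, -0.2]
grip_width: 0.04
grasp_force: 20.0
clock: 5.78
tcp_pos: [0.49, -0.3198, 0.1757]
orientation: [2.214, 2.228, 0.0]
contact_force: [-0.0, 0.8, -0.0]
grip_width: 0.065
grasp_force: 0.0
long 5.1 0.0
stepa 14.2 0.09
stepb 23.0 0.26
wide 5.0 0.0
sand 4.6 0.0
guard 4.0 0.0
square 5.3 0.0
```

```bash
python3 -m jog '[-0.01,0.045,0.01,0,0,3, -0.01,0.045,0.01,0,0,3, -0.01,0.045,0.01,0,0,3, -0.012,0.048,0.01,0,0,3.5, 0,0,0,0,0,0, 0,0,0,0,0,0]'; python3 - <<'E'
from h import *
import pickle
m=camera_model("wrist");im=capture("wrist");pickle.dump(m,open("w2.pkl","wb"))
cv2.imwrite("pics/w2.png",cv2.resize(im[:,:,::-1],(800,600),interpolation=cv2.INTER_CUBIC))
print(w2p(m,[[.449,-.136,.042],[.443,-.105,.028],[.452,.009,.034],[.548,.14,.042],[.448,-.137,.018]]))
E
```

```text
clock: 6.58
tcp_pos: [0.4484, -0.1373, 0.215]
orientation: [1.957, 2.455, -0.0]
contact_force: [-0.0, -0.5, -0.1]
grip_width: 0.0649
grasp_force: 0.0
[[396.32252399 277.91014406]
 [397.5545071  238.50802895]
 [441.51115968  98.50162752]
 [622.98677702 -69.9575358 ]
 [395.02187794 273.35910885]]
```

View pics/w2.png

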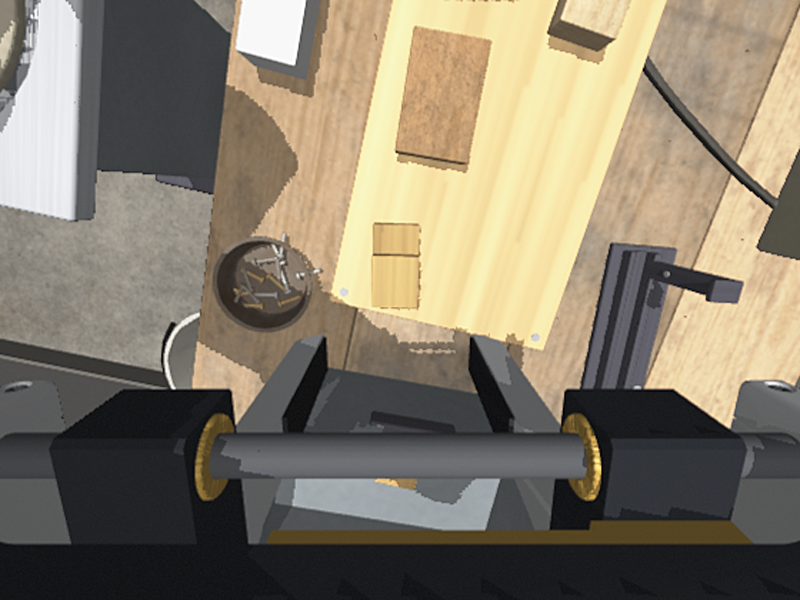

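Step b is at (396,279), right where predicted, and step a shows in the bin. I'll descend and take it.

```bash
python3 -m jog '[0,0,-0.05,0,0,0, 0,0,-0.05,0,0,0, 0,0,-0.05,0,0,0, 0,0,-0.025,0,0,0, 0,0,-0.016,0,0,0, 0,0,0,0,0,0, 0,0,0,0,0,0]'; python3 -m jog '[0,0,0,0,0,0, 0,0,0,0,0,0, 0,0,0,0,0,0, 0,0,0,0,0,0, 0,0,0.05,0,0,0, 0,0,0.05,0,0,0, 0,0,0.05,0,0,0, 0.015,-0.06,0,0,0,-4, 0.015,-0.06,0,0,0,-4, 0.015,-0.06,0,0,0,-4, 0,0,-0.035,0,0,0, 0,0,-0.035,0,0,0, 0,0,0,0,0,0]' 0 20; python3 -m jog '[0,0,0,0,0,0, 0,0,0,0,0,0, 0,0,0,0,0,0, 0,0,0.035,0,0,0, 0,0,0.035,0,0,0]' 0.085
```

```text
clock: 7.5
tcp_pos: [0.4483, -0.1378, 0.0235]
orientation: [1.96, 2.455, -0.0]
contact_force: [0.7, 0.4, -0.5]
grip_width: 0.065
grasp_force: 0.0
clock: 9.12
tcp_pos: [0.4909, -0.3154, 0.1006]
orientation: [-2.2, -2.232, 0.001]
contact_force: [-0.3, 0.3, -1.4]
grip_width: 0.0399
grasp_force: 20.0
clock: 9.75
tcp_pos: [0.493, -0.3168, 0.1748]
orientation: [2.205, 2.238, 0.0]
contact_force: [0.5, 0.7, 0.0]
grip_width: 0.0838
grasp_force: 0.0
```

```bash
python3 -m jog '[-0.007,0.054,0,0,0,0.5, -0.007,0.054,0,0,0,0.5, -0.007,0.054,0,0,0,0.5, -0.007,0.054,-0.02,0,0,0.5, -0.007,0.054,-0.02,0,0,0.5, -0.006,0.055,-0.02,0,0,0.5, 0,0,-0.05,0,0,0, 0,0,-0.03,0,0,0, 0,0,-0.012,0,0,0, 0,0,0,0,0,0, 0,0,0,0,0,0]' 0.085;  python3 -m jog '[0,0,0,0,0,0, 0,0,0,0,0,0, 0,0,0,0,0,0, 0,0,0,0,0,0, 0,0,0.05,0,0,0, 0,0,0.05,0,0,0]' 0 25; python3 chk.py
```

```text
clock: 11.12
tcp_pos: [0.4532, 0.0077, 0.0225]
orientation: [2.145, 2.293, 0.002]
contact_force: [0.2, 0.8, 0.2]
grip_width: 0.085
grasp_force: 0.0
clock: 11.88
tcp_pos: [0.4514, 0.0082, 0.1221]
orientation: [-2.145, -2.293, 0.002]
contact_force: [0.2, -0.2, -0.6]
grip_width: 0.0598
grasp_force: 25.0
long 14.9 0.14
stepa 62.0 0.59
stepb 60.4 0.66
wide 62.5 0.81
sand 28.4 0.27
guard 1.7 0.0
square 2.7 0.0
```

```bash
python3 -m jog '[0,-0.01,0.05,0,0,0, 0.016,-0.053,0.005,0,0,-0.7, 0.016,-0.053,0,0,0,-0.7, 0.016,-0.053,0,0,0,-0.7, 0.016,-0.053,0,0,0,-0.7, 0.016,-0.053,0,0,0,-0.7, 0.016,-0.053,0,0,0,-0.7, 0,0,-0.03,0,0,0, 0,0,-0.03,0,0,0, 0,0,0,0,0,0]'; python3 -m jog '[0,0,0,0,0,0, 0,0,0,0,0,0, 0,0,0,0,0,0, 0,0,0.03,0,0,0, 0,0,0.035,0,0,0]' 0.08;python3 chk.py
```

```text
clock: 13.18
tcp_pos: [0.5461, -0.3188, 0.1134]
orientation: [-2.224, -2.21, 0.001]
contact_force: [-0.6, 0.8, -0.3]
grip_width: 0.0596
grasp_force: 25.0
clock: 13.8
tcp_pos: [0.5477, -0.3196, 0.1822]
orientation: [-2.228, -2.214, 0.0]
contact_force: [0.7, -0.2, -0.4]
grip_width: 0.0798
grasp_force: 0.0
long 8.3 0.0
stepa 15.6 0.08
stepb 37.4 0.45
wide 31.3 0.43
sand 7.3 0.0
guard 6.4 0.0
square 7.9 0.0
```

```bash
python3 -m jog '[0,0.051,0,0,0,-0.5, 0,0.051,0,0,0,-0.5, 0,0.051,0,0,0,-0.5, 0,0.051,0,0,0,-0.5, 0,0.051,0,0,0,-0.5, 0,0.051,-0.01,0,0,-0.5, 0,0.051,-0.02,0,0,-0.5, 0,0.051,-0.02,0,0,-0.5, 0,0.051,-0.02,0,0,0, 0,0,-0.05,0,0,0, 0,0,-0.026,0,0,0, 0,0,-0.012,0,0,0, 0,0,0,0,0,0, 0,0,0,0,0,0]' 0.068;  python3 -m jog '[0,0,0,0,0,0, 0,0,0,0,0,0, 0,0,0,0,0,0, 0,0,0,0,0,0, 0,0,0.05,0,0,0, 0,0,0.05,0,0,0]' 0 30
```

```text
clock: 15.6
tcp_pos: [0.5492, 0.139, 0.0248]
orientation: [2.304, 2.134, 0.004]
contact_force: [0.4, 0.0, 0.2]
grip_width: 0.0678
grasp_force: 0.0
clock: 16.35
tcp_pos: [0.5473, 0.139, 0.1237]
orientation: [-2.303, -2.134, 0.003]
contact_force: [0.6, -0.1, -0.6]
grip_width: 0.0446
grasp_force: 30.0
```

```bash
python3 -m jog '[0,-0.01,0.05,0,0,0, -0.013,-0.05,0.005,0,0,0.5, -0.013,-0.05,0,0,0,0.5, -0.013,-0.05,0,0,0,0.5, -0.013,-0.05,0,0,0,0.5, -0.013,-0.05,0,0,0,0.5, -0.013,-0.05,0,0,0,0.5, -0.013,-0.05,0,0,0,0.5, -0.013,-0.05,0,0,0,0.5, -0.013,-0.05,0,0,0,0.4, 0,0,-0.03,0,0,0, 0,0,-0.03,0,0,0, 0,0,-0.01,0,0,0, 0,0,0,0,0,0]'; python3 -m jog '[0,0,0,0,0,0, 0,0,0,0,0,0, 0,0,0,0,0,0, 0,0,0.04,0,0,0, 0,0,0.05,0,0,0, 0,0,0.05,0,0,0, 0.02,0.02,0.05,0,0,0, 0.02,0.02,0.05,0,0,0, 0,0,0,0,0,0, 0,0,0,0,0,0]' 0.08; python3 - <<'E'
from h import *
import pickle
a=cv2.resize(capture("top")[:,:,::-1],(800,600),interpolation=cv2.INTER_CUBIC)[180:410,200:620]
b=cv2.resize(capture("scene")[:,:,::-1],(800,600),interpolation=cv2.INTER_CUBIC)[160:560,180:580]
o=np.zeros((600,800,3),np.uint8);o[:230,:420]=a;o[200:600,400:800]=b;cv2.imwrite("pics/c3.png",o)
E
```

```text
clock: 18.1
tcp_pos: [0.4308, -0.3206, 0.1081]
orientation: [-2.22, -2.222, -0.0]
contact_force: [-1.2, 0.9, -0.6]
grip_width: 0.0445
grasp_force: 30.0
clock: 19.35
tcp_pos: [0.4705, -0.2807, 0.3478]
orientation: [-2.22, -2.222, 0.001]
contact_force: [-0.1, 0.9, -0.7]
grip_width: 0.08
grasp_force: 0.0
```

View pics/c3.png

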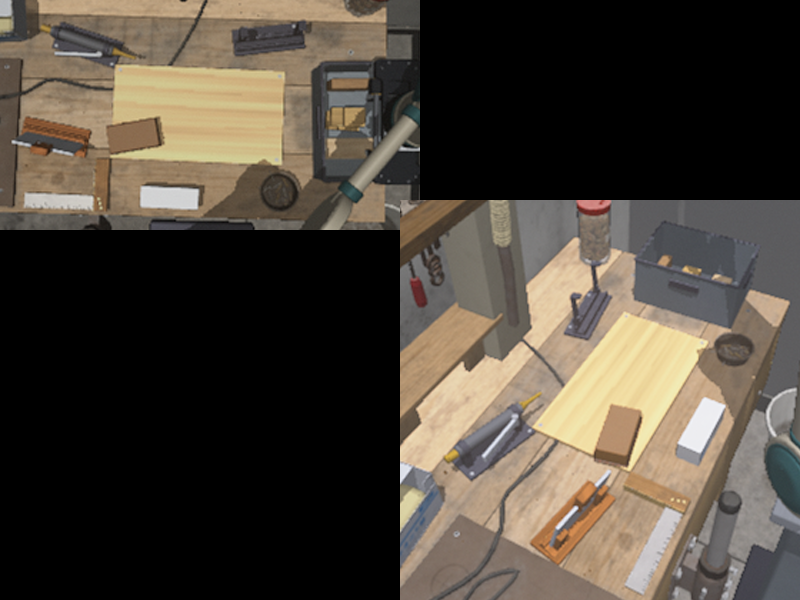

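All four offcuts are in the bin and only the sanding block is left on the board. Next is the guard, with a look at the holder on the way.

```bash
cat > shot.py <<'E'
from h import *
import sys,pickle
n=sys.argv[1];m=camera_model("wrist");im=capture("wrist");pickle.dump(m,open(n+".pkl","wb"))
np.save(n+".npy",im);im=im[:,:,::-1]
cv2.imwrite(f"pics/{n}.png",cv2.resize(im,(800,600),interpolation=cv2.INTER_CUBIC))
E
python3 -m jog '[0.02,0.05,0,0,0,0, 0.02,0.05,0,0,0,0, 0.02,0.05,0,0,0,0, 0.02,0.05,0,0,0,0, 0,0,0,0,0,0, 0,0,0,0,0,0]' 0.05; python3 shot.py w3; python3 -m jog '[-0.02,0.05,0,0,0,0, -0.02,0.05,0,0,0,0, -0.02,0.05,0,0,0,0, -0.02,0.05,0,0,0,0, -0.02,0.05,0,0,0,0, 0,0.05,0,0,0,0, 0,0,0,0,0,0, 0,0,0,0,0,0]'; python3 shot.py w4;
```

```text
clock: 20.2
tcp_pos: [0.5503, -0.0817, 0.3472]
orientation: [-2.22, -2.221, 0.003]
contact_force: [-0.8, 0.7, -0.2]
grip_width: 0.0501
grasp_force: 0.0
clock: 21.25
tcp_pos: [0.4513, 0.2175, 0.3482]
orientation: [2.222, 2.22, -0.002]
contact_force: [-0.0, 0.8, -0.1]
grip_width: 0.0496
grasp_force: 0.0
```

View pics/w3.png

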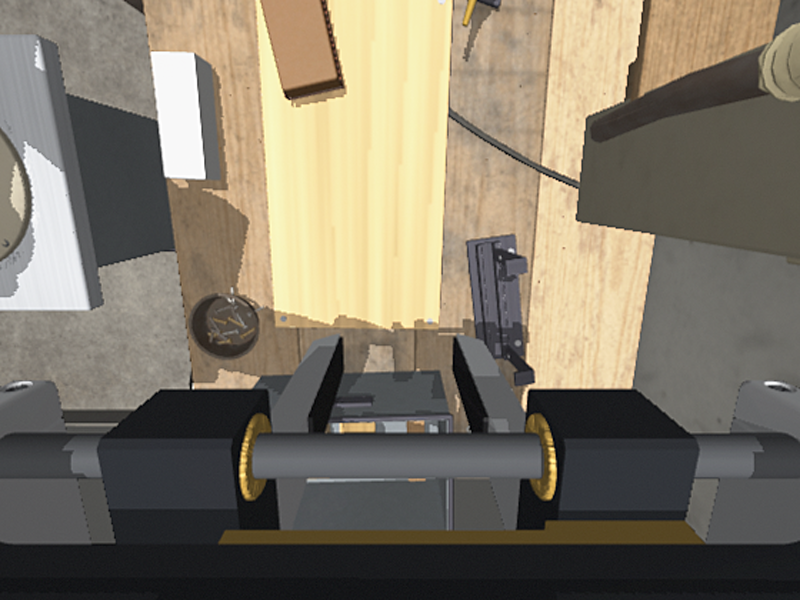

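View pics/w4.png

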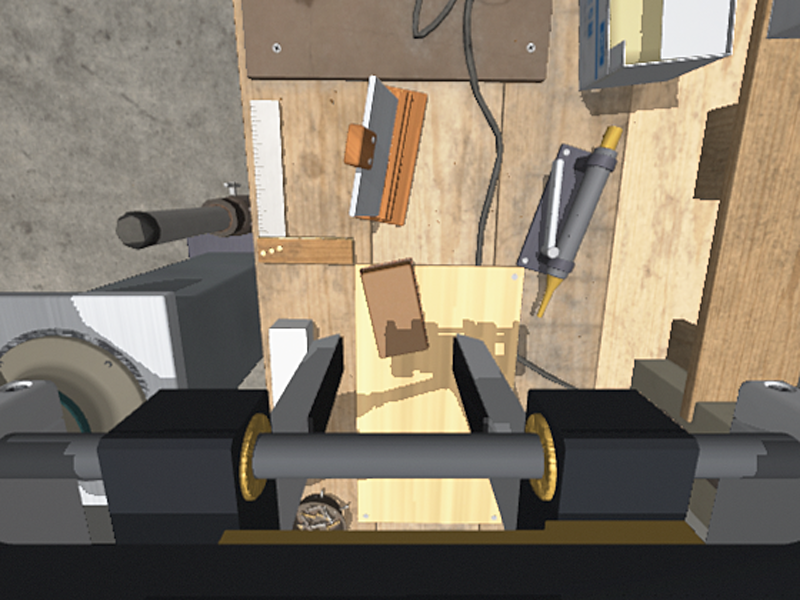

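In w4 the guard's top edge runs from (373,77) to (352,214), with the grip tab top at about (358,146). The gun lever is the white bar from (560,160) to (552,253). I'll zoom in to triangulate.

```bash
python3 - <<'E'
from h import *
# reuse current frames
t=capture("top")[:,:,::-1];s=capture("scene")[:,:,::-1];w=np.load("w4.npy")[:,:,::-1]
def z(im,x,y,W,H,k): return cv2.resize(im[y:y+H,x:x+W],None,fx=k,fy=k,interpolation=cv2.INTER_CUBIC)
o=np.zeros((600,800,3),np.uint8)
o[:300,:400]=z(t,140,195,80,60,5)          # stand top
o[:300,400:]=z(s,210,295,80,60,5)          # stand scene
o[300:,:400]=z(t,160,130,80,60,5)   # gun top
w3=np.load("w3.npy")[:,:,::-1]
o[300:,400:]=z(w3,310,155,100,75,4) # gun
cv2.imwrite("pics/z1.png",o)
E
```

```text
(no output)
```

View pics/z1.png

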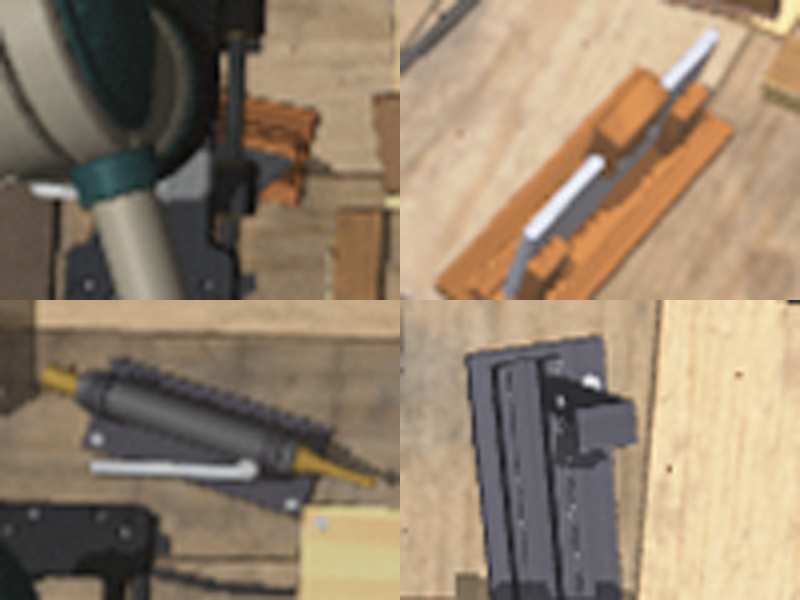

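```bash
python3 -m jog '[0.017,-0.05,-0.01,0,0,0, 0.017,-0.05,-0.01,0,0,0, 0.017,-0.05,-0.02,0,0,0, 0.02,-0.05,-0.02,0,0,0, 0.03,-0.05,-0.03,0,0,0, 0.03,-0.05,-0.03,0,0,0, 0.03,-0.05,-0.01,0,0,0, 0.01,-0.02,0,0,0,0, 0,0,0,0,0,0, 0,0,0,0,0,0]'; python3 shot.py w5; python3 - <<'E'
from h import *
import pickle
np.set_printoptions(precision=4,suppress=True)
w=pickle.load(open("w4.pkl","rb"))
S=lambda x,y:np.array([210+(x-400)/5,295+y/5])*800/560
for n,a,b in[("+y",(375,78),S(530,235)),("-y",(353,214),S(713,38)),]: print(n,tri(w,a,"scene",b))
E
```

```text
clock: 22.65
tcp_pos: [0.6184, -0.1451, 0.2221]
orientation: [-2.22, -2.222, -0.001]
contact_force: [-0.5, -0.4, 0.2]
grip_width: 0.0498
grasp_force: 0.0
+y [0.4291 0.3914 0.0892]
-y [0.4053 0.2659 0.0856]
```

View pics/w5.png

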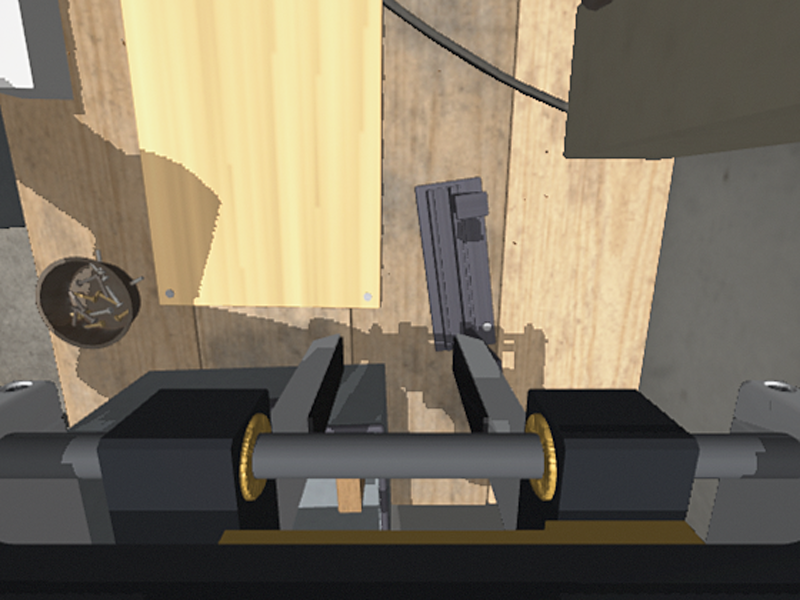

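```bash
python3 - <<'E'
from h import *
import pickle
np.set_printoptions(precision=4,suppress=True)
w4=pickle.load(open("w4.pkl","rb"));w5=pickle.load(open("w5.pkl","rb"))
def z(im,x,y,W,H,k): return cv2.resize(im[y:y+H,x:x+W],None,fx=k,fy=k,interpolation=cv2.INTER_CUBIC)
o=np.zeros((600,800,3),np.uint8)
o[:600,:400]=z(np.load("w5.npy")[:,:,::-1],275,115,80,120,5)
o[:,400:]=z(np.load("w4.npy")[:,:,::-1],230,45,80,120,5)
top=np.array([.4172,.3287,.0874]);a=np.radians(-10.7);x=np.array([np.cos(a),np.sin(a),0]);y=np.array([-np.sin(a),np.cos(a),0]);zz=np.cos(.25)*np.array([0,0,1])-np.sin(.25)*x;xx=np.cross(y,zz)
f=top-.084*zz
P=[f+sx*.008*xx+sy*.018*y+.108*zz for sx,sy in((-1,-1),(1,-1),(1,1),(-1,1))]+[f+.084*zz+s*.003*xx+t*.065*y for s in(-1,1) for t in(-1,1)]
for p in w2p(w4,P,5,(230,45)): cv2.circle(o,(int(p[0])+400,int(p[1])),3,(0,255,0),1)
cv2.imwrite("pics/z2.png",o)
for n,c in[("F+",(416,186)),("B+",(480,177)),("F-",(437,350)),("B-",(495,344))]: print(n,p2w(w5,c,0),p2w(w5,c,.012))
E
```

```text
F+ [ 0.6369 -0.0676  0.    ] [ 0.6363 -0.0678  0.012 ]
B+ [ 0.6949 -0.0596  0.    ] [ 0.6926 -0.06    0.012 ]
F- [ 0.66   -0.2271  0.    ] [ 0.6587 -0.2224  0.012 ]
B- [ 0.718  -0.2206  0.    ] [ 0.715  -0.2161  0.012 ]
```

View pics/z2.png

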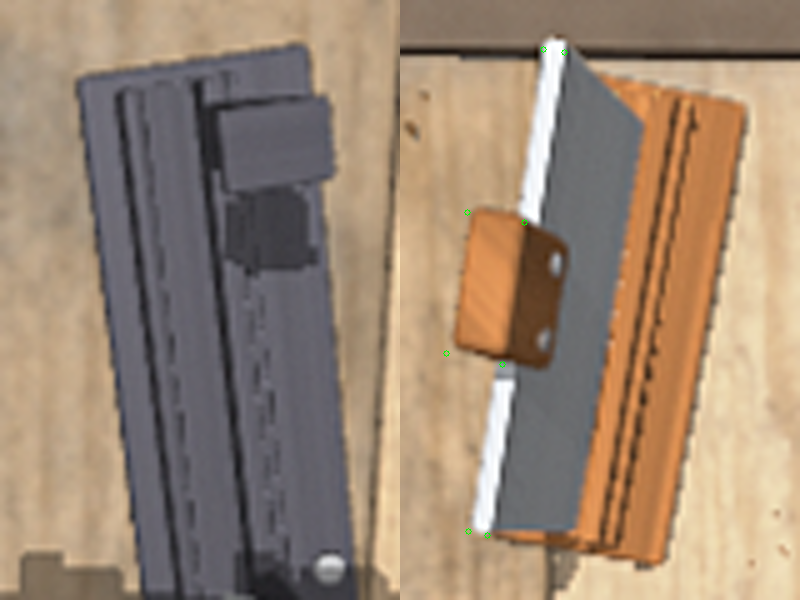

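The w5 crop shows the holder groove between the lip line (x≈170) and the rear wall line (x≈222), with base corners as computed. The guard model fits w4 within about 2 mm. I'll work out the groove position and the extent of the post.

```bash
python3 - <<'E'
from h import *
import pickle
np.set_printoptions(precision=4,suppress=True)
w5=pickle.load(open("w5.pkl","rb"));w4=pickle.load(open("w4.pkl","rb"));w3=pickle.load(open("w3.pkl","rb"))
C=np.array([.6775,-.1437]);a=np.radians(8.2);X=np.array([np.cos(a),np.sin(a)]);Y=np.array([-np.sin(a),np.cos(a)])
for n,u,z in[("lip line",(152,340),.015),("lip back",(168,340),.019),("rear wall",(222,340),.012),("rear wall",(224,340),.019),("left edge",(113,340),.008),("hook front-left top",(222,100),.11),("hook fr",(225,190),.11),("hook bk",(330,95),.11)]:
    p=p2w(w5,u,z,5,(275,115))[:2]-C;print(n,p@X,p@Y)
for z in(0,.2,.5):print("post",z,p2w(w5,(565,157),z)[:2],p2w(w5,(670,158),z)[:2])
print("post top",p2w("top",(372,178),.0),p2w("top",(428,178),.0))
# gun, lever ends w4, body ends
for z in(.055,.067):
  for u in[(561,160),(552,253),(606,150),(560,265),(612,140),(546,312)]: print(z,u,p2w(w4,u,z)[:2])
T=lambda x,y:np.array([160+x/5,130+(y-300)/5])*800/560
for n,a,b in[("noz tip",(540,317),T(372,484)),("knob end",(614,127),T(45,374)),("lever free end",(560,161),T(95,466)),("lever pivot",(552,254),T(250,468)),("body start",(604,158),T(95,390)),("body end",(557,266),T(297,456))]: print(n,tri(w4,a,"top",b))
E
```

```text
lip line -0.02033546181834612 0.01208420446880302
lip back -0.016508095862859198 0.012191725483704808
rear wall -0.0018069385137719713 0.008945938115766553
rear wall -0.0021230583342853057 0.010136304169750202
left edge -0.030152405035298785 0.012341711852860947
hook front-left top -0.008534125632848538 0.07213646969262547
hook fr -0.009753373189314102 0.055418562065785174
hook bk 0.011738323002119917 0.07016508939026266
post 0 [ 0.7704 -0.0423] [ 0.8649 -0.043 ]
post 0.2 [ 0.694 -0.058] [ 0.7405 -0.0583]
post 0.5 [ 0.5793 -0.0816] [ 0.554  -0.0814]
post top [0.7631 0.0761 0.    ] [ 0.7665 -0.0511  0.    ]
0.055 (561, 160) [0.6263 0.3219]
0.055 (552, 253) [0.6258 0.2228]
0.055 (606, 150) [0.6728 0.3319]
0.055 (560, 265) [0.636  0.2092]
0.055 (612, 140) [0.6778 0.3418]
0.055 (546, 312) [0.6251 0.154 ]
0.067 (561, 160) [0.6218 0.3211]
0.067 (552, 253) [0.6213 0.2245]
0.067 (606, 150) [0.6671 0.3308]
0.067 (560, 265) [0.6313 0.2113]
0.067 (612, 140) [0.672  0.3405]
0.067 (546, 312) [0.6207 0.1575]
noz tip [0.6154 0.1487 0.0597]
knob end [0.6782 0.3541 0.0545]
lever free end [0.6211 0.3192 0.063 ]
lever pivot [0.6216 0.2228 0.065 ]
body start [0.6688 0.3224 0.0587]
body end [0.6382 0.2019 0.0313]
```

```bash
python3 -m jog '[-0.024,0.053,0,0,0,-1.1, -0.024,0.053,0,0,0,-1.1, -0.024,0.053,0,0,0,-1.1, -0.024,0.053,0,0,0,-1.1, -0.024,0.053,0,0,0,-1.1, -0.024,0.053,0,0,0,-1.1, -0.024,0.053,0,0,0,-1.1, -0.024,0.053,0,0,0,-1.1, -0.024,0.053,0,0,0,-1.1, 0,0,-0.02,-1.23,-7.05,0, 0,0,-0.02,-1.23,-7.05,0, 0,0,0,0,0,0, 0,0,0,0,0,0]' 0.055
```

```text
clock: 24.32
tcp_pos: [0.4036, 0.3318, 0.1831]
orientation: [2.25, 1.895, 0.241]
contact_force: [0.2, 0.3, -0.4]
grip_width: 0.0548
grasp_force: 0.0
```

```bash
python3 -m jog '[0.0015,-0.001,-0.043,0,0,0, 0.005,-0.001,-0.02,0,0,0, 0.005,-0.001,-0.02,0,0,0, 0.005,-0.001,-0.018,0,0,0, 0,0,0,0,0,0, 0,0,0,0,0,0]'; python3 -c "
from h import *
print(R.from_rotvec(get_obs()['orientation']).as_matrix().round(3))"; python3 -m jog '[0,0,0,0,0,0, 0,0,0,0,0,0, 0,0,0,0,0,0, 0,0,0,0,0,0, 0,0,0,0,0,0]' 0 25
```

```text
clock: 25.08
tcp_pos: [0.4213, 0.3272, 0.0816]
orientation: [2.252, 1.891, 0.241]
contact_force: [0.0, 0.5, 0.4]
grip_width: 0.0552
grasp_force: 0.0
[[ 0.173  0.954  0.245]
 [ 0.985 -0.168 -0.041]
 [ 0.002  0.249 -0.969]]
clock: 25.7
tcp_pos: [0.4199, 0.3268, 0.0805]
orientation: [2.25, 1.893, 0.238]
contact_force: [1.1, -0.3, 1.1]
grip_width: 0.0162
grasp_force: 25.0
```

```bash
python3 -m jog '[-0.006,0.001,0.024,0,0,0, -0.006,0.001,0.024,0,0,0, -0.006,0.001,0.024,0,0,0, 0,0,0.04,0,0,0, 0,0,0.04,0,0,0, 0.022,-0.048,0,0,0,1.8, 0.022,-0.048,0,0,0,1.8, 0.022,-0.048,0,0,0,1.8, 0.022,-0.048,0,0,0,1.8, 0.022,-0.048,0,0,0,1.8, 0.022,-0.048,0,0,0,1.8, 0.022,-0.048,0,0,0,1.8, 0.022,-0.048,0,0,0,1.8, 0.022,-0.048,0,0,0,1.8, 0.022,-0.048,0,0,0,1.8, 0,0,-0.02,0.2,-1.5,0, 0,0,0,0,0,0, 0,0,0,0,0,0]' - 40; python3 - <<'E'
from h import *
np.set_printoptions(precision=4,suppress=True)
q=get_obs();M=R.from_rotvec(q['orientation']).as_matrix();print(M,q['q'])
t=q['tcp_pos'];zz=-M[:,2];y=M[:,0];x=M[:,1];f=t-.079*zz
o=np.zeros((600,800,3),np.uint8)
s=capture("scene")[:,:,::-1].copy();tp=capture("top")[:,:,::-1].copy()
k=5
for cam,im,X0,off in(("scene",s,0,(225,150)),("top",tp,400,(280,120))):
    o[:,X0:X0+400]=cv2.resize(im[off[1]:off[1]+120,off[0]:off[0]+80],None,fx=5,fy=5,interpolation=cv2.INTER_CUBIC)
    for p in w2p(cam,[f+.065*y,f-.065*y,f+.084*zz+.065*y,f+.084*zz-.065*y],5,off): cv2.circle(o,(int(p[0])+X0,int(p[1])),4,(0,255,0),1)
cv2.imwrite("pics/z3.png",o)
E
```

```text
clock: 27.95
tcp_pos: [0.6215, -0.1497, 0.2125]
orientation: [1.929, 2.225, 0.309]
contact_force: [0.7, -0.1, -0.6]
grip_width: 0.0158
grasp_force: 40.0
[[-0.142   0.9524  0.2697]
 [ 0.9899  0.1367  0.0386]
 [-0.0001  0.2725 -0.9622]] [-0.4351  0.2384  1.5967  0.1695  1.0795 -0.6407]
```

View pics/z3.png

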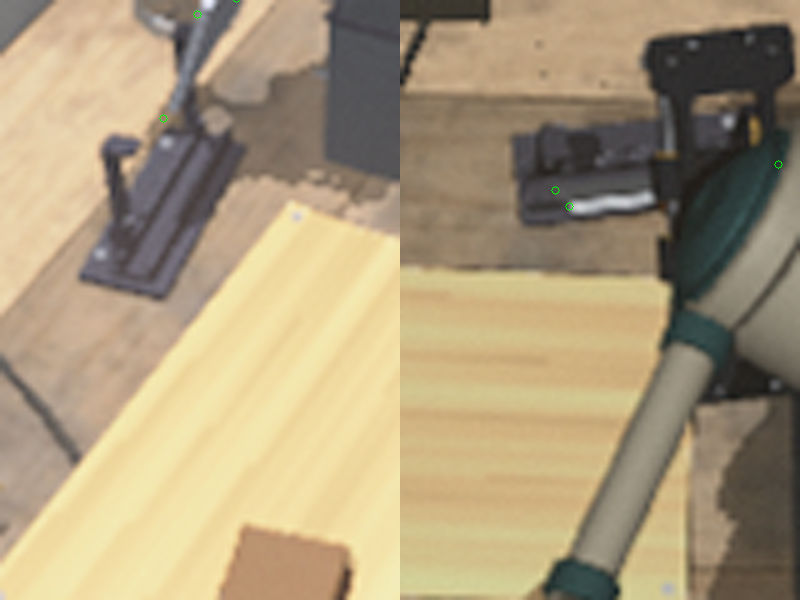

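The guard is held as modelled: its corner in top view is at (571,207) against (569,207) predicted. I'll approach along the guard axis.

```bash
python3 -m jog '[-0.009,-0.001,0,0,0,0, 0.007,0.001,-0.024,0,0,0, 0.0065,0.001,-0.024,0,0,0, 0.0067,0.001,-0.024,0,0,0, 0.0067,0.001,-0.024,0,0,0, 0,0,0,0,0,0, 0,0,0,0,0,0]'; python3 -m jog '[0.0016,0,-0.006,0,0,0, 0.0016,0,-0.006,0,0,0, 0,0,0,0,0,0, 0,0,0,0,0,0]';  python3 -m jog '[0.0016,0,-0.006,0,0,0, 0,0,0,0,0,0, 0,0,0,0,0,0]'
```

```text
clock: 28.92
tcp_pos: [0.6399, -0.1473, 0.1175]
orientation: [1.928, 2.224, 0.309]
contact_force: [-0.1, -0.7, -1.9]
grip_width: 0.0159
grasp_force: 40.0
clock: 29.42
tcp_pos: [0.6428, -0.1473, 0.1043]
orientation: [1.929, 2.225, 0.309]
contact_force: [-0.2, -0.1, -1.4]
grip_width: 0.0161
grasp_force: 40.0
clock: 29.8
tcp_pos: [0.6443, -0.1472, 0.0981]
orientation: [1.929, 2.225, 0.309]
contact_force: [0.7, -0.6, -1.1]
grip_width: 0.016
grasp_force: 40.0
```

```bash
python3 -m jog '[0.0008,0,-0.003,0,0,0, 0.0008,0,-0.003,0,0,0, 0,0,0,0,0,0, 0,0,0,0,0,0]'; python3 -m jog '[0.0005,0,-0.002,0,0,0, 0,0,0,0,0,0]'; python3 -m jog '[0.0005,0,-0.002,0,0,0, 0,0,0,0,0,0]'
```

```text
clock: 30.3
tcp_pos: [0.646, -0.1473, 0.0923]
orientation: [1.929, 2.225, 0.309]
contact_force: [-0.8, -0.2, -1.6]
grip_width: 0.0159
grasp_force: 40.0
clock: 30.55
tcp_pos: [0.6464, -0.1472, 0.0901]
orientation: [1.929, 2.225, 0.309]
contact_force: [-0.5, 0.6, -1.7]
grip_width: 0.016
grasp_force: 40.0
clock: 30.8
tcp_pos: [0.6468, -0.1472, 0.0881]
orientation: [1.929, 2.225, 0.309]
contact_force: [-0.4, 1.0, -1.5]
grip_width: 0.016
grasp_force: 40.0
```

```bash
for i in 1 2; do python3 -m jog '[0.0005,0,-0.002,0,0,0, 0,0,0,0,0,0]' | grep -E "tcp|contact"; done; python3 - <<'E'
from h import *
q=get_obs();M=R.from_rotvec(q['orientation']).as_matrix()
t=q['tcp_pos'];zz=-M[:,2];y=M[:,0];f=t-.079*zz
o=np.zeros((600,800,3),np.uint8)
im=capture("scene")[:,:,::-1];off=(225,150)
o[:]=cv2.resize(im[160:250,220:340],(800,600),interpolation=cv2.INTER_CUBIC)
for p in w2p("scene",[f+.065*y,f-.065*y,f+.084*zz+.065*y,f+.084*zz-.065*y],800/120,(220,160)): cv2.circle(o,(int(p[0]),int(p[1])),4,(0,255,0),1)
cv2.imwrite("pics/z4.png",o)
E
```

```text
tcp_pos: [0.6474, -0.1472, 0.0861]
contact_force: [-0.5, 0.2, -1.8]
tcp_pos: [0.6479, -0.1472, 0.0841]
contact_force: [-0.8, 0.5, -2.2]
```

View pics/z4.png

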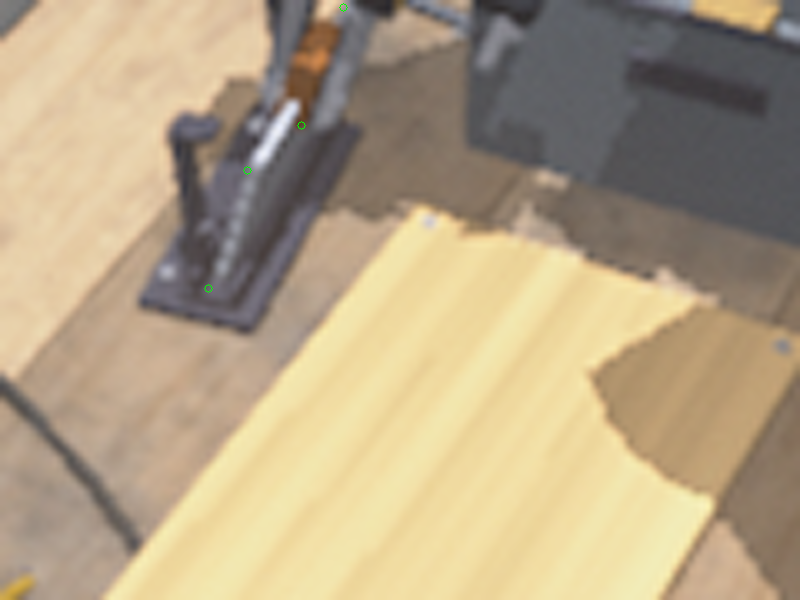

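The guard's foot is down inside the holder between the lip and the rear wall; its lower corner is at (215,280). I'll feel for the floor.

```bash
for i in 1 2 3; do python3 -m jog '[0.0003,0,-0.001,0,0,0, 0,0,0,0,0,0]' | grep -E "tcp|contact_f|width"; done
```

```text
tcp_pos: [0.6482, -0.1472, 0.0832]
contact_force: [0.3, 0.6, -0.9]
grip_width: 0.0157
tcp_pos: [0.6485, -0.1472, 0.0822]
contact_force: [-0.9, 0.4, -1.8]
grip_width: 0.0156
tcp_pos: [0.649, -0.1473, 0.0816]
contact_force: [-1.5, 0.1, 0.9]
grip_width: 0.0157
```

```bash
python3 -m jog '[0,0,0.001,0,0,0, 0.0038,0.0005,0.0009,-0.38,2.65,0, 0.0038,0.0005,0.0007,-0.38,2.65,0, 0.0038,0.0005,0.0006,-0.38,2.65,0, 0.0038,0.0005,0.0004,-0.38,2.65,0, 0,0,0,0,0,0, 0,0,0,0,0,0]'; python3 -m jog '[0.0038,0.0005,0.0002,-0.38,2.65,0, 0.0038,0.0005,0,-0.38,2.65,0, 0.0038,0.0005,-0.0001,-0.38,2.65,0, 0,0,0,0,0,0, 0,0,0,0,0,0]'
```

```text
clock: 32.98
tcp_pos: [0.6637, -0.1452, 0.0844]
orientation: [2.018, 2.328, 0.104]
contact_force: [-0.8, 0.2, -1.7]
grip_width: 0.0159
grasp_force: 40.0
clock: 33.6
tcp_pos: [0.6736, -0.1438, 0.0846]
orientation: [-2.035, -2.347, 0.063]
contact_force: [-4.3, -0.6, -1.3]
grip_width: 0.0158
grasp_force: 40.0
```

```bash
python3 -m jog '[0.0012,0.0002,-0.001,-0.38,2.65,0, 0,0,0,0,0,0, 0,0,0,0,0,0]'; python3 - <<'E'
from h import *
q=get_obs();M=R.from_rotvec(q['orientation']).as_matrix();print(M.round(3),q['wrist_torque'])
t=q['tcp_pos'];zz=-M[:,2];y=M[:,0];f=t-.079*zz;print(f)
o=np.zeros((600,800,3),np.uint8)
im=capture("scene")[:,:,::-1]
o[:]=cv2.resize(im[145:220,230:330],(800,600),interpolation=cv2.INTER_CUBIC)
for p in w2p("scene",[f+.065*y,f-.065*y,f+.084*zz+.065*y,f+.084*zz-.065*y],8,(230,145)): cv2.circle(o,(int(p[0]),int(p[1])),4,(0,255,0),1)
cv2.imwrite("pics/z5.png",o)
E
```

```text
clock: 33.98
tcp_pos: [0.6764, -0.1435, 0.0838]
orientation: [-2.015, -2.324, 0.113]
contact_force: [-1.9, -0.9, -0.9]
grip_width: 0.0161
grasp_force: 40.0
[[-0.142  0.985 -0.096]
 [ 0.99   0.141 -0.014]
 [-0.    -0.097 -0.995]] [-0.11248319  0.52877054  0.11849984]
[ 0.66886055 -0.14460367  0.00519197]
```

View pics/z5.png

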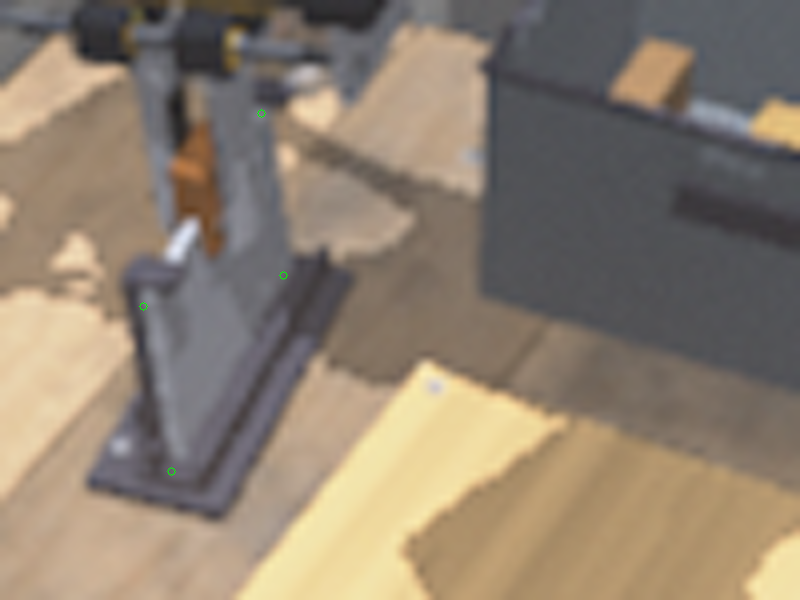

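The panel's +y corner is under its hook, at (145,285). I'll settle it, release gently and withdraw along the tool axis.

```bash
python3 -m jog '[0,0,-0.001,0,0,0, 0,0,-0.001,0,0,0, 0,0,0,0,0,0, 0,0,0,0,0,0]' - 15; python3 -m jog '[0,0,0,0,0,0, 0,0,0,0,0,0, 0,0,0,0,0,0, 0,0,0,0,0,0]' 0.035; python3 -m jog '[0.001,0,0.01,0,0,0, 0.002,0,0.02,0,0,0, 0.003,0.0005,0.03,0,0,0, 0.004,0.0007,0.04,0,0,0, -0.03,0,0.04,0,0,0, -0.05,0,0.02,0,-3,0, -0.05,0,0.02,0,-2.5,0, -0.02,0.04,0,0,0,0, -0.02,0.04,0,0,0,0, 0,0,0,0,0,0]'; python3 - <<'E'
from h import *
o=np.zeros((600,800,3),np.uint8)
o[:,:400]=cv2.resize(capture("scene")[145:235,260:320,::-1],(400,600),interpolation=cv2.INTER_CUBIC)if 0 else cv2.resize(capture("scene")[145:235,235:295,::-1],(400,600),interpolation=cv2.INTER_CUBIC)
o[:,400:]=cv2.resize(capture("top")[120:210,300:360,::-1],(400,600),interpolation=cv2.INTER_CUBIC)
cv2.imwrite("pics/z6.png",o)
E
```

```text
clock: 34.52
tcp_pos: [0.6766, -0.1437, 0.0827]
orientation: [-2.015, -2.324, 0.114]
contact_force: [-4.6, -1.4, 5.6]
grip_width: 0.016
grasp_force: 15.0
clock: 35.02
tcp_pos: [0.677, -0.1434, 0.0818]
orientation: [-2.015, -2.324, 0.113]
contact_force: [0.3, 0.0, -0.3]
grip_width: 0.0345
grasp_force: 0.0
clock: 36.28
tcp_pos: [0.5153, -0.0602, 0.2636]
orientation: [2.049, 2.368, -0.015]
contact_force: [-0.1, -0.3, -0.3]
grip_width: 0.0354
grasp_force: 0.0
```

View pics/z6.png

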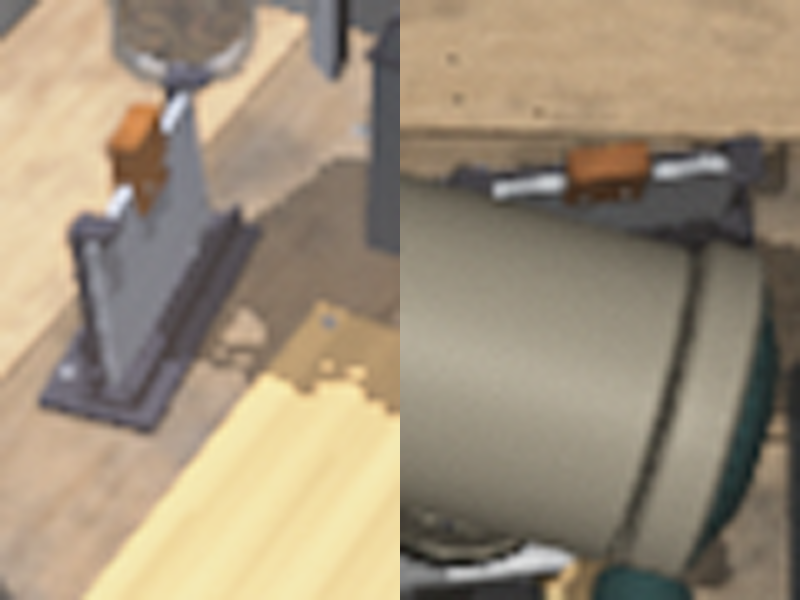

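The guard stands seated with both corners under the hooks, white top edge from (495,190) to (727,162) in the top view. I'll check that numerically, and work out the gun from stored frames.

```bash
python3 - <<'E'
from h import *
import pickle
np.set_printoptions(precision=4,suppress=True)
w4=pickle.load(open("w4.pkl","rb"))
C=np.array([.6775,-.1437]);a=np.radians(8.2);X=np.array([np.cos(a),np.sin(a)]);Y=np.array([-np.sin(a),np.cos(a)])
for u in[(495,190),(727,162)]:
    r=np.array([300+(u[0]-400)*.15,120+u[1]*.15])
    for z in(.09,.096):
        p=p2w("top",r,z,1)[:2]-C;print("guard top",z,p@X,p@Y)
# gun axis
tip=tri(w4,(540,317),"top",(np.array([160+372/5,130+184/5]))*800/560);kn=np.array([.6782,.3541,.0545])
g=kn-tip;g/=np.linalg.norm(g[:2]);print("gun dir",g,np.degrees(np.arctan2(g[1],g[0])))
gx=g[:2];gy=np.array([-gx[1],gx[0]])
for n,u,z in[("lever free mid",(560,161),.064),("lever pivot",(552,254),.064),("body endR",(614,160),.06),("body endL",(592,152),.06),("tail collar",(600,160),.067),("head collar",(558,262),.067)]:
    p=p2w(w4,u,z)[:2];d=p-tip[:2];print(n,p,"along",d@gx,"across",d@gy)
q=get_obs();print(q['tcp_pos'],q['q'],R.from_rotvec(q['orientation']).as_matrix())
E
```

```text
guard top 0.09 0.0008641903439770499 0.04984758171869893
guard top 0.096 -0.0002774589834787407 0.05043089714399046
guard top 0.09 0.0013966678457287916 -0.05580510386503657
guard top 0.096 0.00025235965052670777 -0.054694223393191896
gun dir [ 0.2924  0.9563 -0.024 ] 72.99971749684865
lever free mid [0.622  0.3203] along 0.16597343511453616 across 0.04389903904014057
lever pivot [0.6225 0.223 ] along 0.07307765153491438 across 0.01489987735724342
body endR [0.68   0.3215] along 0.18412675428502384 across -0.011269321848737315
body endL [0.656  0.3295] along 0.18472886286291113 across 0.0140192458033161
tail collar [0.6621 0.3211] along 0.1784320905202096 across 0.005735419306321425
head collar [0.6288 0.2146] along 0.06689160253266865 across 0.006448705319165016
[ 0.5171 -0.0624  0.263 ] [-0.243   0.1669  1.529  -0.0147  1.4404 -0.3835] [[-0.1419  0.9899  0.0017]
 [ 0.9898  0.1419 -0.0154]
 [-0.0155 -0.0005 -0.9999]]
```

```bash
python3 -m jog '[0.002,0.049,0,0,0,-3.6, 0.002,0.049,0,0,0,-3.6, 0.002,0.049,0,0,0,-3.6, 0.002,0.049,0,0,0,-3.6, 0.002,0.049,0,0,0,-3.6, 0.002,0.049,0,0,0,-3.6, 0.002,0.0525,0,0,0,-3.6, 0.03,0,-0.03,0,0,0, 0.03,0,-0.03,0,0,0, 0.03,0,-0.03,0,0,0, 0.029,0,-0.03,0,0,0, 0,0,0,0,0,0, 0,0,0,0,0,0]' 0.088; python3 - <<'E'
from h import *
import pickle
q=get_obs();print(R.from_rotvec(q['orientation']).as_matrix().round(3))
m=camera_model("wrist");im=capture("wrist");pickle.dump(m,open("w6.pkl","wb"));np.save("w6.npy",im)
h=cv2.cvtColor(im,cv2.COLOR_RGB2HSV)
# brass/orange tail & nozzle blobs, white lever
mk=((h[...,0]>17)&(h[...,0]<28)&(h[...,1]>150)&(h[...,2]>80)).astype(np.uint8)
n,_,st,ce=cv2.connectedComponentsWithStats(mk)
for i in range(1,n):
    if st[i,4]>25: print("brass",st[i],p2w(m,ce[i],.055,1))
mk=((h[...,1]<40)&(h[...,2]>150)).astype(np.uint8)
n,l,st,ce=cv2.connectedComponentsWithStats(mk)
for i in range(1,n):
    if st[i,4]>60: print("white",st[i],p2w(m,ce[i],.064,1))
print("predict squeeze, knob, tip",w2p(m,[[.6501,.2845,.055],[.6782,.3541,.055],[.6154,.1487,.055],[.622,.3203,.064],[.6225,.223,.064]],1))
E
```

```text
clock: 38.0
tcp_pos: [0.65, 0.2838, 0.1423]
orientation: [2.523, 1.862, -0.02]
contact_force: [0.5, 0.0, 0.2]
grip_width: 0.088
grasp_force: 0.0
[[ 0.295  0.956 -0.007]
 [ 0.956 -0.295 -0.013]
 [-0.014 -0.003 -1.   ]]
brass [276 131  18  26 438] [0.67531959 0.34288577 0.055     ]
brass [ 89 291  25  59 457] [0.43927631 0.22421331 0.055     ]
brass [107 291  16  13 110] [0.46951573 0.2492593  0.055     ]
brass [434 290  34  32 398] [0.79006919 0.14437902 0.055     ]
brass [445 319  24  31 296] [0.79086841 0.10108554 0.055     ]
brass [282 336   5   8  36] [0.61706765 0.15190005 0.055     ]
brass [ 240  365  320   15 2797] [0.75199294 0.06441707 0.055     ]
white [ 210    0  165   78 3567] [0.70880109 0.42715503 0.064     ]
white [168  59  10  11  61] [0.60896563 0.42676613 0.064     ]
white [230 185  36  92 443] [0.62179986 0.29351789 0.064     ]
predict squeeze, knob, tip [[276.91453329 213.44465   ]
 [284.27393589 129.23773746]
 [283.58049997 342.15788162]
 [233.72827473 187.54178785]
 [268.22443066 283.69738136]]
```

The knob, nozzle and lever pixels match the prediction to 2-3 px. I'll descend astride the gun.

```bash
python3 -m jog '[0,0.0007,-0.03,0,0,0, 0,0,-0.03,0,0,0, 0,0,-0.018,0,0,0, 0,0,-0.018,0,0,0, 0,0,0,0,0,0, 0,0,0,0,0,0]'; python3 -c "
from h import *
print(get_obs()['clock'])"
```

```text
clock: 38.8
tcp_pos: [0.6503, 0.2851, 0.0469]
orientation: [2.521, 1.863, -0.018]
contact_force: [0.7, 0.3, 0.5]
grip_width: 0.0881
grasp_force: 0.0
38.8
```

```bash
python3 -m jog '[0,0,0,0,0,0, 0,0,0,0,0,0, 0,0,0,0,0,0, 0,0,0,0,0,0, 0,0,0,0,0,0, 0,0,0,0,0,0, 0,0,0,0,0,0, 0,0,0,0,0,0]' 0 25;  python3 -m jog '[0,0,0,0,0,0, 0,0,0,0,0,0, 0,0,0,0,0,0, 0,0,0,0,0,0, 0,0,0,0,0,0, 0,0,0,0,0,0]'
```

```text
clock: 39.8
tcp_pos: [0.6504, 0.286, 0.0458]
orientation: [2.523, 1.863, -0.016]
contact_force: [0.7, 5.4, -3.9]
grip_width: 0.0352
grasp_force: 24.9
clock: 40.55
tcp_pos: [0.6504, 0.286, 0.0458]
orientation: [2.523, 1.863, -0.016]
contact_force: [0.3, 5.0, -3.9]
grip_width: 0.0351
grasp_force: 24.9
```

```bash
python3 -m jog '[0,0,0,0,0,0, 0,0,0,0,0,0, 0,0,0,0,0,0, 0,0,0,0,0,0, 0,0,0,0,0,0, 0,0,0,0,0,0, 0,0,0.018,0,0,0, 0,0,0.018,0,0,0, 0,0,0.03,0,0,0, 0,0,0.03,0,0,0, -0.03,0,0.03,0,0,0, -0.05,0,0.03,0,0,0, -0.05,0,0.03,0,0,0, 0,0,0,0,0,0, 0,0,0,0,0,0]' 0.09; python3 - <<'E'
from h import *
a=cv2.imread("pics/top0.png");T=cv2.resize(capture("top")[:,:,::-1],(800,600),interpolation=cv2.INTER_CUBIC)
d=np.abs(a.astype(int)-T).max(2)
for n,u,v in[("sand",333,316),("square",260,375),("gun",285,230)]: print(n,d[v-20:v+20,u-30:u+30].mean().round(1))
m=camera_model("wrist");im=capture("wrist");h=cv2.cvtColor(im,cv2.COLOR_RGB2HSV)
n,l,st,ce=cv2.connectedComponentsWithStats(((h[...,1]<40)&(h[...,2]>150)).astype(np.uint8))
for i in range(1,n):
    if st[i,4]>60: print("white",st[i],p2w(m,ce[i],.064,1))
# bin: brown/wood pixels in bin area; guard tab (orange) position in top
h=cv2.cvtColor(T,cv2.COLOR_BGR2HSV)
mk=((h[...,0]<16)&(h[...,1]>150)&(h[...,2]>90)).astype(np.uint8);mk[:190]=0;mk[240:]=0;mk[:,:430]=0;mk[:,520:]=0
ys,xs=np.nonzero(mk);print("tab",len(xs),xs.mean() if len(xs) else 0,ys.mean() if len(xs) else 0)
mk=((h[...,1]>70)&(h[...,0]<30)).astype(np.uint8)[245:355,515:605];n,l,st,ce=cv2.connectedComponentsWithStats(mk)
print("bin",[(s.tolist()) for s in st[1:] if s[4]>80])
E
```

```text
clock: 42.42
tcp_pos: [0.5205, 0.2851, 0.2333]
orientation: [2.52, 1.862, -0.015]
contact_force: [0.8, -0.4, -0.6]
grip_width: 0.09
grasp_force: 0.0
sand 11.3
square 44.9
gun 14.9
white [355   0  17  53  91] [0.65751646 0.42985572 0.064     ]
white [ 375    0  107   46 1234] [0.72658592 0.42133278 0.064     ]
white [351 138  24  83 509] [0.62127785 0.27606307 0.064     ]
white [  88  157   65  107 2390] [0.334726   0.32342595 0.064     ]
white [ 164  335   48   46 1448] [0.33184013 0.1003917  0.064     ]
tab 85 472.61176470588236 206.09411764705882
bin [[12, 13, 47, 13, 508], [10, 42, 41, 24, 879], [11, 73, 53, 20, 1007]]
```

```bash
python3 -c "
from rig import *
print(finish_job())"
```

```text
the job is handed in; nothing more can be done
None
```

I handed the job in at about 42 s, and the hand-in gave no verdict. The four offcuts on the board are in the bin, the guard is in its holder under the hooks, and the trigger was squeezed for over a second and sprang back. The sanding block hasn't moved; I never approached the try square, but the arm hid it in my last position check.

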